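# Pack the drone field kit into its fitted inserts

## Robot

A 6-joint arm with a two-finger parallel gripper is mounted at the origin on a cart in front of the work surface, level with it; the furniture and walls round the work are solid. World frame = base frame: x ahead of the robot, y to its left, z up, the work surface at z = 0. Lengths are in m, angles in rad, forces in N, time in s.
With the tool pointing down it reaches from about 0.275 to 0.75 m from the base axis. Payload 10.2 kg.
Tool frame: the origin (TCP) lies midway between the tips of the shut fingers; the grasp point (between the pads) lies 19 mm behind it (env.hold_point_z is the distance from the TCP to the grasp point, in m); z points along the fingers, y is the line along which they close (so a half turn about z gives the same grasp; the last joint's range is limited). The gripper opens to 85 mm and grips with 20 to 120 N. Pads are 22 mm wide; open, the fingers measure 114 mm over their backs; the gripper's body (76 mm by 85 mm) begins 54 mm behind the grasp point. The pads swing forward as they close: fully open they stand 13 mm farther back than shut.
Start: joints at [-1.515, 0.313, 1.498, -0, 1.331, -0.223], TCP at [0.144, -0.505, 0.231] pointing down, gripper open.
Joint ranges: [-2.94, 2.94], [-0.97, 2.17], [0.19, 2.56], [-1.23, 4.37], [0.02, 3.11], [-2.88, 2.88]. Speed limits (rad/s): [2.39, 2.39, 3.01, 3.14, 3.14, 3.14].

## Interface

Orientations are given as a unit quaternion [x, y, z, w].
In Python, from bench import env, kinematics, monitor, eyes, job gives the robot as it stands. The module is installed in compiled form; this text tells all that it offers. Calls block until the motion is done:
- env.reach(position, orientation): joint-space move of the TCP to a pose.
- env.movel(position, velocity=0.15, frame=None, guard=None): straight line of the TCP; frame=None keeps the orientation; velocity is the mean speed in m/s. With guard (N) it stops when the force on the tool has changed by that much, and returns True; else False.
- env.set_joints(angles): joint-space move.
- env.release() and env.close_gripper(effort=None): open the fingers fully, or close them until they stop; effort is the grip in N (None keeps the last).
- env.hold(seconds).
- kinematics.ik(position, orientation): joint angles nearest the present ones, or None.
- monitor.sense(): the state.
- eyes.grab_frame(name): name is "scene" or "top" or "wrist"; returns a dict with "frame" (400x640x3 uint8, red, green, blue), "mtx" (3x3 intrinsics, pixels), "view" (4x4, takes a point from world to camera coordinates). Camera axes: x right, y down, z forward; pixel columns grow to the right and rows downward; lengths in m; the calibration is good to about 2 mm. A picture is of the moment at which its call begins. There is no depth.
A pose or a line that the arm cannot do raises env.MotionError and nothing moves.
- job.hand_in(): hands the job in; it is judged then, once.
The state is a dict: "clock": time; "joints": joint angles; "qvel": joint speeds; "joint_efforts": joint torques, N m; "position": TCP position; "ee_rot": TCP orientation; "contact_force": force on the tool from outside, world axes, zero at the start; "ft_torque": the same for the moment, N m; "finger_gap": opening from 0.0 (shut) to 1.0 (fully open); "gripper_force": force on a finger pad.
Only numpy, scipy, OpenCV 4.12 (cv2) and the standard library are available. Lean on these libraries where they do the work, as an engineer would, in place of code of your own. Each camera call takes 0.05 s, during which the arm holds its last target. There are 200 camera calls.

## Task

The four black inserts are about to go back into the field case: put each loose item of the kit into the insert that is cut for it - the battery, the hex-key holder, the tape measure and the spool of solder. Each must end flat on the floor of its own pocket, tape measure and spool upright, the battery with its lead lying in the channel. Lower each one into its pocket before letting go; do not drop anything.

Things in the scene. Friction and masses are not known exactly. Their poses are not given: they have to be found in the camera images.
- battery_pack: Flight battery lying flat: blue-white brick 34 x 73 mm, 21 high, with a limp red lead and white plug at one end, 115 long in all. Origin on the underside, off-centre: in its frame the brick spans x -17..17, y -16..57 mm, the lead runs on to y -58 and bears no load. z up. 0.11 kg. Grip the brick across x at y 20.
- hex_keys: Red folding holder with steel hex keys folded in (they do not move), lying flat: 30 (x) x 90 (y) x 18 mm high. Origin: centre of the underside, z up. 0.09 kg. Grip across x.
- tape_measure: Yellow pocket tape measure standing upright on its flat foot: 34 mm (x -16..18) x 64 mm (y -30..34), 60 high, with a round black face on its broad sides. Origin on the underside, z up. 0.22 kg. Grip across x, well down its sides.
- solder_spool: Spool of solder wire with black flanges, standing on end: 56 mm diameter, 36 high. Origin: centre of the underside, z up the axis; yaw has no meaning. 0.2 kg. Grip across the diameter.
- insert_battery: Near-black tray, one of four alike but for the pocket, 92 (x) x 150 (y) x 19 mm with grey-lined pocket floor 6 mm above the worktop (pocket 13 deep), fixed. Origin: centre of underside. Pocket 50 (x -25..25) x 89 mm (y -24..65); a channel 28 wide (same floor) leaves its -y end for the lead. Battery centred: origins and y axes agree. Finger notches 48 wide, floor-deep, in both long sides at y=20.5.
- insert_hex: Near-black tray, one of four alike but for the pocket, 92 (x) x 150 (y) x 19 mm with grey-lined pocket floor 6 mm above the worktop (pocket 13 deep), fixed. Origin: centre of underside. Narrow long pocket 45 (x) x 106 mm (y), centred, closed at both ends: for the hex-key holder, either way round. Finger notches 48 wide, floor-deep, in both long sides at y=0.
- insert_tape: Near-black tray, one of four alike but for the pocket, 92 (x) x 150 (y) x 19 mm with grey-lined pocket floor 6 mm above the worktop (pocket 13 deep), fixed. Origin: centre of underside. Short pocket 51 (x -25.5..25.5) x 80 mm (y -38..42), closed at both ends: for the tape measure standing upright along it, either way round. Finger notches 46 wide, floor-deep, in both long sides at y=2.
- insert_spool: Near-black tray, one of four alike but for the pocket, 92 (x) x 150 (y) x 19 mm with grey-lined pocket floor 6 mm above the worktop (pocket 13 deep), fixed. Origin: centre of underside. Round pocket of 72 mm diameter, centred, for the spool on end. No finger notches: hold the spool by its upper half, fingertips 15 mm or more above its foot.
There are look-alikes about, which are no part of the job. There is more than one size of the tape_measure; the job needs the largest.

How it is judged:
By the outcome, as a careful person would: the job done as asked, in the order asked, and still so for the second after the job is handed in, with the robot touching nothing.
It also fails if it takes over 93 s, if anything falls off the work surface, if the arm or the gripper's body presses on something with over 40 N, if the wrist force passes 120 N, or if a joint passes its speed limit or range.

## Working session

There is one attempt and no reset: what is moved stays moved. The work goes in short steps, each a Python script; the robot and the scene stay as the last script left them, time stands still between calls to the robot, and variables do not carry over. Pictures are saved under pics/ and viewed, at most 14 in all, crops included, and the job is handed in when it is done.

```bash
mkdir -p pics; ls; python3 - <<'E'
from bench import env, kinematics, monitor, eyes, job
import cv2, numpy as np
for n in ("top","scene"):
    d=eyes.grab_frame(n); cv2.imwrite(f"pics/{n}0.png",d["frame"][:,:,::-1]); np.savez(f"{n}0.npz",**d)
    print(n,d["mtx"].tolist(),np.round(d["view"],4).tolist())
s=monitor.sense(); print(s["clock"],s["position"],s["ee_rot"],env.hold_point_z)
E
```

```text
pics
top [[399.53641871298925, 0.0, 316.34331698442986], [0.0, 399.53641871298925, 196.47336437893227], [0.0, 0.0, 1.0]] [[-0.0103, -0.9999, -0.0031, 0.009], [-0.9908, 0.0106, -0.1347, 0.5006], [0.1347, 0.0016, -0.9909, 0.9616], [0.0, 0.0, 0.0, 1.0]]
scene [[482.00353885317605, 0.0, 321.3522136788874], [0.0, 482.00353885317605, 201.18990475563558], [0.0, 0.0, 1.0]] [[0.8878, -0.4602, 0.0018, -0.4561], [-0.24, -0.4663, -0.8515, 0.165], [0.3927, 0.7555, -0.5244, 1.1462], [0.0, 0.0, 0.0, 1.0]]
0.1 [ 0.14446742 -0.50450297  0.23082617] [ 9.90300406e-01  1.38941686e-01  5.71341136e-05 -5.56371085e-04] 0.0187
```

View pics/top0.png

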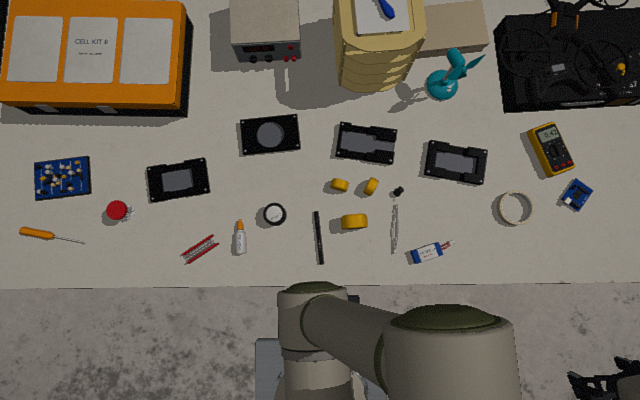

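View pics/scene0.png

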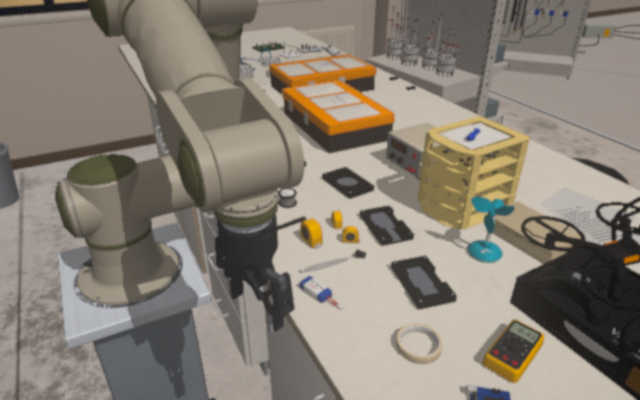

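The top view shows tape insert (178,180), spool insert (269,134), battery insert (366,143), hex insert (456,162). The items are hex keys (200,249), spool (275,213), large tape (354,221) with smaller ones at (340,184) and (371,186), and battery (430,251). The scene view confirms the tapes are upright, with the large one at (312,232).

```bash
cat > h.py <<'E'
from bench import env, kinematics, monitor, eyes, job
import cv2, numpy as np
from scipy.spatial.transform import Rotation as R
def ray(d,uv):
    V=d["view"];Rm=V[:3,:3];c=-Rm.T@V[:3,3]
    p=np.c_[np.atleast_2d(uv),np.ones(len(np.atleast_2d(uv)))]
    return c,(np.linalg.inv(d["mtx"])@p.T).T@Rm
def plane(d,uv,z):
    c,r=ray(d,uv); return c+r*((z-c[2])/r[:,2])[:,None]
def down(yaw): # tool z down; tool y (closing line) at world angle yaw
    y=np.array([np.cos(yaw),np.sin(yaw),0]);z=np.array([0,0,-1.]);x=np.cross(y,z)
    return R.from_matrix(np.c_[x,y,z]).as_quat()
E
python3 - <<'E'
from h import *
d=dict(np.load("top0.npz"))
pts=dict(it=(178,180),isp=(269,134),ib=(366,143),ih=(456,162),hex=(200,249),spool=(275,213),tape=(354,221),bat=(430,251))
for k,v in pts.items(): print(k,plane(d,v,0.015).round(3)[0][:2])
c=d["frame"][105:275,140:500,::-1]; cv2.imwrite("pics/crop.png",cv2.resize(c,None,fx=2.2,fy=2.2,interpolation=cv2.INTER_CUBIC))
w=eyes.grab_frame("wrist"); s=monitor.sense()
V=w["view"]; Rt=R.from_quat(s["ee_rot"]).as_matrix(); c=-V[:3,:3].T@V[:3,3]
print("cam in tool",(Rt.T@(c-s["position"])).round(4),"cam rot in tool\n",(Rt.T@V[:3,:3].T).round(3),w["mtx"].round(1))
E
```

```text
it [0.55  0.357]
isp [0.668 0.125]
ib [ 0.641 -0.126]
ih [ 0.589 -0.356]
hex [0.374 0.296]
spool [0.462 0.109]
tape [ 0.44 -0.09]
bat [ 0.363 -0.278]
cam in tool [ 0.0659 -0.0002 -0.1422] cam rot in tool
 [[-0.    -0.965 -0.262]
 [ 1.    -0.    -0.   ]
 [ 0.    -0.262  0.965]] [[315.9   0.  321.7]
 [  0.  315.9 199.9]
 [  0.    0.    1. ]]
```

View pics/crop.png

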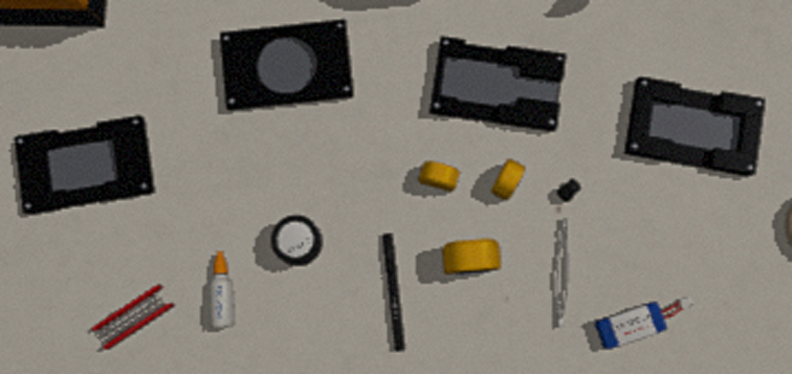

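The crop confirms the pockets: round for the spool, battery channel opening toward -y, hex pocket long, tape pocket short. The battery lead also points toward -y. Next is a wrist-camera survey from several places.

```bash
python3 - <<'E'
from h import *
T=[]
for i,y in enumerate((0.3,0.1,-0.1,-0.3)):
    env.reach([0.5,y,0.3],down(-np.pi/2)); env.hold(0.15)
    d=eyes.grab_frame("wrist"); np.savez(f"w{i}.npz",**d); T.append(d["frame"][:,:,::-1])
print(monitor.sense()["clock"])
m=np.vstack([np.hstack(T[:2]),np.hstack(T[2:])]); cv2.imwrite("pics/surv.png",cv2.resize(m,(800,500),interpolation=cv2.INTER_AREA))
E
```

```text
6.4917
```

View pics/surv.png

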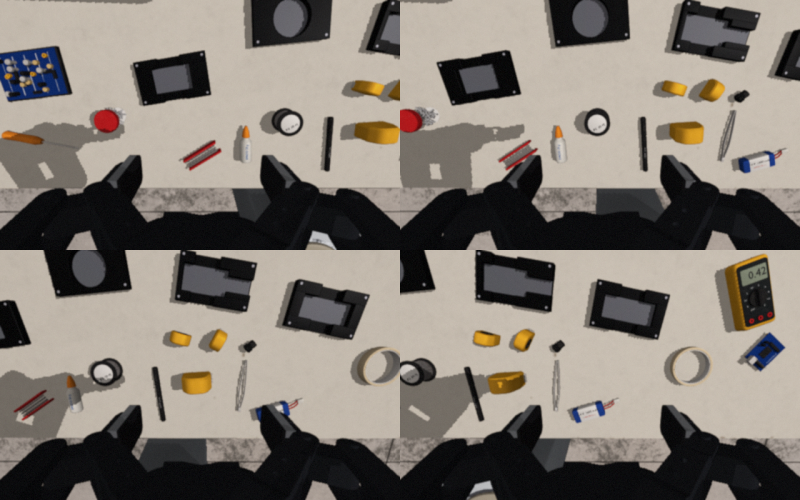

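All four survey views are clear. w0 shows the hex keys (full-res ~(400,308)) and the tape insert. w1 shows the spool (~(395,245)). w2 shows the big tape (~(395,265) in its own quadrant), and w3 shows the battery (~(378,320)) and the hex and battery inserts with four corner screws each. Next I measure from them.

```bash
cat > meas.py <<'E'
from h import *
def proj(d,p):
    q=d["view"][:3,:3]@p+d["view"][:3,3]; q=d["mtx"]@q; return q[:2]/q[2]
def tri(obs): # [(d,uv)] least-squares ray intersection
    A=np.zeros((3,3));b=np.zeros(3);L=[]
    for d,uv in obs:
        c,r=ray(d,uv);r=r[0]/np.linalg.norm(r[0]);P=np.eye(3)-np.outer(r,r);A+=P;b+=P@c;L.append((P,c))
    x=np.linalg.solve(A,b); return x,max(np.linalg.norm(P@(x-c)) for P,c in L)
def masks(f):
    h,s,v=cv2.split(cv2.cvtColor(f,cv2.COLOR_RGB2HSV)); 
    return dict(bat=((h>100)&(h<130)&(s>110)&(v>50)),hex=((h<8)|(h>172))&(s>130)&(v>60),
      tape=(h>15)&(h<32)&(s>130)&(v>60),spool=(s<40)&(v>165),black=(v<62))
S=200 # mm canvas
def rect(d,m,c,z): # rectify mask onto plane z, 0.5 mm/px, +x up, centred at c
    w=np.array([[c[0]+.1,c[1]+.1],[c[0]+.1,c[1]-.1],[c[0]-.1,c[1]-.1],[c[0]-.1,c[1]+.1]])
    src=np.float32([proj(d,np.r_[q,z]) for q in w]);H=cv2.getPerspectiveTransform(src,np.float32([[0,0],[400,0],[400,400],[0,400]]))
    return cv2.warpPerspective(m.astype(np.uint8)*255,H,(400,400))
def box(m,c):
    pts=cv2.findNonZero(m); (u,v),(a,b),t=cv2.minAreaRect(pts); P=cv2.boxPoints(((u,v),(a,b),t))
    e=P[1]-P[0] if np.linalg.norm(P[1]-P[0])>np.linalg.norm(P[2]-P[1]) else P[2]-P[1]
    e=np.array([-e[1],-e[0]]); 
    if e[1]<0:e=-e      # long axis in world, +y sense
    return np.array([c[0]+(200-v)*.0005,c[1]+(200-u)*.0005]),np.degrees(np.arctan2(-e[0],e[1])),sorted((a/2,b/2))
E
cat > m1.py <<'E'
from meas import *
D={k:dict(np.load(f"{k}.npz")) for k in("top0","w0","w1","w2","w3")}
R0=dict(bat=((.363,-.278),.021,"w3 top0"),hex=((.374,.296),.018,"w0 w1 top0"),tape=((.44,-.09),.06,"w1 w2 top0"),spool=((.462,.109),.036,"w0 w1 w2"))
for k,(c,z,vs) in R0.items():
    acc=None;obs=[]
    for v in vs.split():
        d=D[v];m=masks(d["frame"])[k]
        r=rect(d,m,c,z)
        if k!="tape":r=cv2.morphologyEx(r,cv2.MORPH_CLOSE,np.ones((75,75)) if k=="bat" else np.ones((15,15)))
        n,l,s,ce=cv2.connectedComponentsWithStats(r); i=max(range(1,n),key=lambda i:s[i,4]-100*np.hypot(*(ce[i]-200)))
        r=(l==i).astype(np.uint8); q=box(r,c); wc=np.array([c[0]+(200-ce[i][1])*.0005,c[1]+(200-ce[i][0])*.0005])
        obs.append((d,proj(d,np.r_[wc,z]))); acc=r if acc is None else acc&r
        print(k,v,q[0].round(4),round(q[1],1),np.round(q[2],1))
    x,e=tri(obs); q=box(acc,c); print(k,"AND",q[0].round(4),round(q[1],1),np.round(q[2],1),"tri centroid",x.round(4),"res",e.round(4))
IN=dict(it=((.55,.357),"w0 w1"),isp=((.668,.125),"w1 w2 w0"),ib=((.641,-.126),"w1 w2 w3"),ih=((.589,-.356),"w2 w3"))
for k,(c,vs) in IN.items():
    pts={}
    for v in vs.split():
        d=D[v];g=d["frame"]; m=masks(g)["black"]; u0=proj(d,np.r_[c,.019])
        l=cv2.connectedComponents(m.astype(np.uint8))[1]; yy,xx=np.nonzero(l); 
        ok=np.hypot(xx-u0[0],yy-u0[1])<70; lab=np.bincount(l[yy[ok],xx[ok]]).argmax()
        hull=cv2.convexHull(cv2.findNonZero((l==lab).astype(np.uint8))); H=cv2.fillConvexPoly(np.zeros(m.shape,np.uint8),hull,1)
        H=cv2.erode(H,np.ones((5,5))); gr=g.max(2).astype(float)
        n,L,s,_=cv2.connectedComponentsWithStats(((gr>75)&(H>0)).astype(np.uint8))
        P=[]
        for i in range(1,n):
            if 2<=s[i,4]<=45:
                y,x=np.nonzero(L==i);w=gr[y,x]-50;P.append(plane(d,[(x@w/w.sum(),y@w/w.sum())],.019)[0][:2])
        pts[v]=(d,np.array(P)); P=np.array(P)
        print(k,v,len(P),(P-np.array(c)).round(4).tolist() if len(P)!=4 else (P.mean(0).round(4).tolist(),(P-P.mean(0)).round(4).tolist()))
    vv=list(pts)
    if all(len(pts[v][1])==4 for v in vv[:2]):
        A,B=pts[vv[0]],pts[vv[1]]
        print(k,"dot heights",[tri([(A[0],proj(A[0],np.r_[a,.019])),(B[0],proj(B[0],np.r_[B[1][np.argmin(np.linalg.norm(B[1]-a,axis=1))],.019]))])[0].round(4).tolist() for a in A[1]])
E
python3 m1.py
```

```text
bat w3 [ 0.3717 -0.295 ] -71.6 [19.4 38.6]
bat top0 [ 0.369  -0.2948] -65.9 [21.3 37.2]
bat AND [ 0.3701 -0.2954] -67.8 [18.7 35.4] tri centroid [ 0.3696 -0.2964  0.0159] res 0.0009
hex w0 [0.3666 0.2913] 34.5 [11.3 90.9]
hex w1 [0.3666 0.2874] 33.0 [11.6 95.4]
hex top0 [0.3646 0.2895] 32.8 [12.  93.6]
hex AND [0.3659 0.2907] 32.9 [ 8.  89.1] tri centroid [0.3643 0.291  0.0128] res 0.0006
tape w1 [ 0.4458 -0.0718] -0.0 [48.5 71.5]
tape w2 [ 0.4453 -0.089 ] 4.1 [47.8 61.9]
tape top0 [ 0.4373 -0.0853] 5.6 [39.2 66.7]
tape AND [ 0.4388 -0.083 ] -0.0 [34.5 49. ] tri centroid [ 0.4376 -0.0876  0.0305] res 0.0014
spool w0 [0.4622 0.1092] 90.0 [199.5 199.5]
spool w1 [0.4623 0.1093] -0.0 [199.5 199.5]
spool w2 [0.4622 0.1092] 90.0 [199.5 199.5]
spool AND [0.4622 0.1092] 90.0 [199.5 199.5] tri centroid [0.4656 0.1073 0.0273] res 0.004
it w0 4 ([0.551, 0.3594], [[0.0488, -0.0604], [0.0272, 0.0728], [-0.0273, -0.0728], [-0.0487, 0.0604]])
it w1 8 [[0.05, -0.058], [0.044, -0.0013], [0.0452, -0.0084], [0.0415, 0.0138], [0.0403, 0.0216], [0.0282, 0.075], [-0.0259, -0.0706], [-0.0476, 0.0624]]
isp 
[... 222 characters left out ...]
726], [-0.0487, -0.0604]])
ib w2 4 ([0.6429, -0.1255], [[0.0487, 0.0605], [0.0275, -0.0728], [-0.0275, 0.0728], [-0.0487, -0.0605]])
ib w3 4 ([0.6429, -0.1255], [[0.0487, 0.0606], [0.0275, -0.0727], [-0.0275, 0.0727], [-0.0487, -0.0606]])
ib dot heights [[0.6915, -0.065, 0.0191], [0.6705, -0.1985, 0.0183], [0.6154, -0.0528, 0.0191], [0.5942, -0.1862, 0.0184]]
ih w2 4 ([0.589, -0.3548], [[0.0508, 0.0586], [0.0247, -0.0735], [-0.0248, 0.0735], [-0.0507, -0.0586]])
ih w3 12 [[0.0508, 0.0598], [0.0449, 0.0126], [0.0438, 0.0075], [0.0427, 0.0018], [0.0415, -0.0041], [0.0404, -0.0099], [0.0393, -0.0155], [0.0381, -0.0213], [0.037, -0.0273], [0.0245, -0.0725], [-0.0247, 0.0748], [-0.0509, -0.0577]]
```

```bash
cat > m2.py <<'E'
from meas import *
D={k:dict(np.load(f"{k}.npz")) for k in("top0","w0","w1","w2","w3")}
c=(.363,-.278)
for v in("w3","w1","top0"):
    d=D[v];r=rect(d,masks(d["frame"])["bat"],c,.021); r=cv2.morphologyEx(r,cv2.MORPH_OPEN,np.ones((5,5)))
    n,l,s,ce=cv2.connectedComponentsWithStats(r)
    q=box(r,c);print("bat",v,q[0].round(4),round(q[1],1),np.round(q[2],1),[(s[i,4]//4,(c[0]+(200-ce[i][1])*.0005).round(4),(c[1]+(200-ce[i][0])*.0005).round(4)) for i in range(1,n)])
obs=[]
for v in("w0","w1","w2","top0"):
    d=D[v];b=(d["frame"].max(2)<75).astype(np.uint8);u=proj(d,np.r_[.462,.109,.036])
    cs,h=cv2.findContours(b,cv2.RETR_CCOMP,cv2.CHAIN_APPROX_NONE)
    H=[k for k,hh in zip(cs,h[0]) if hh[3]>=0 and len(k)>12 and np.hypot(*(k.mean((0,1))-u))<25]
    if H:
        k=max(H,key=cv2.contourArea);e=cv2.fitEllipse(k);obs.append((d,e[0]));print("spool",v,plane(d,[e[0]],.036)[0].round(4),np.round(e[1],1))
if len(obs)>1: x,e=tri(obs);print(x.round(4),e.round(4))
# pocket floors: grey blob, vertical stereo of floor centroid/round centre, tray frame
T=dict(it=((.551,.3594),9.2,"w0 w1 top0"),isp=((.6683,.1234),5.7,"w0 w1 w2 top0"),ib=((.6429,-.1255),-9.05,"w2 w3 top0"),ih=((.589,-.3548),-11.2,"w2 w3 top0"))
for k,(c,y,vs) in T.items():
    for v in vs.split():
        d=D[v];g=d["frame"];mx=g.max(2).astype(int); r=rect(d,(mx>72)&(mx<150),c,.006);bl=rect(d,mx<=72,c,.006)
        n,l,s,ce=cv2.connectedComponentsWithStats(cv2.morphologyEx(r,cv2.MORPH_OPEN,np.ones((5,5))));i=l[200,200]
        yy,xx=np.nonzero(l==i); P=np.c_[(200-yy)*.5,(200-xx)*.5]; a=np.radians(y);Q=P@np.array([[np.cos(a),-np.sin(a)],[np.sin(a),np.cos(a)]])
        print(k,v,"floor x,y range in tray mm",np.percentile(Q[:,0],[1,99]).round(1),np.percentile(Q[:,1],[1,99]).round(1))
E
python3 m2.py
```

```text
bat w3 [ 0.363  -0.2685] 18.1 [38.6 75.3] [(np.int32(553), np.float64(0.3724), np.float64(-0.2961)), (np.int32(471), np.float64(0.3543), np.float64(-0.24))]
bat w1 [ 0.3631 -0.261 ] 17.3 [42.7 81.9] [(np.int32(471), np.float64(0.3725), np.float64(-0.2926)), (np.int32(858), np.float64(0.3551), np.float64(-0.2338))]
bat top0 [ 0.3601 -0.2674] 17.4 [36.9 79.6] [(np.int32(498), np.float64(0.369), np.float64(-0.2964)), (np.int32(603), np.float64(0.3511), np.float64(-0.2396))]
spool w0 [0.4589 0.11   0.036 ] [30.5 34.4]
spool w1 [0.4589 0.11   0.036 ] [31.8 32.9]
spool w2 [0.4596 0.11   0.036 ] [30.  33.9]
spool top0 [0.4593 0.1096 0.036 ] [17.2 18. ]
[0.4592 0.1099 0.036 ] 0.0004
it w0 floor x,y range in tray mm [-25.1  24.9] [-30.   41.4]
it w1 floor x,y range in tray mm [-25.   24.7] [-29.7  41.2]
it top0 floor x,y range in tray mm [-24.5  26.1] [-31.6  40.8]
isp w0 floor x,y range in tray mm [-32.6  32.1] [-27.2  30.3]
isp w1 floor x,y range in tray mm [-32.3  31.9] [-27.5  33.9]
isp w2 floor x,y range in tray mm [-31.4  31.9] [-26.6  33.6]
isp top0 floor x,y range in tray mm [-30.3  33.9] [-27.9  32.6]
ib w2 floor x,y range in tray mm [-51.4  24.5] [-77.2  63.8]
ib w3 floor x,y range in tray mm [-24.2  23.8] [-70.   63.9]
ib top0 floor x,y range in tray mm [-64.9  49.7] [-106.4   62.8]
ih w2 floor x,y range in tray mm [-22.6  22.4] [-45.3  47.5]
ih w3 floor x,y range in tray mm [-22.4  22. ] [-45.3  52.3]
ih top0 floor x,y range in tray mm [-21.8  23.5] [-46.1  48.6]
```

```bash
cat > pp.py <<'E'
from meas import *
def ya(a): a=np.radians(a); return np.array([-np.sin(a),np.cos(a)])
def choose(pick,py,place,ly,flipok,zs=(.004,.16)):
    best=None
    for add in ((0,180) if flipok else (0,)):
        d=(ly-py+add+180)%360-180
        for s in (0,180,-180):
            js=[kinematics.ik([*p,z],down(np.radians(a))) for p,a in((pick,py+s),(place,py+s+d)) for z in zs]
            if any(j is None for j in js): continue
            m=max(abs(j[5]) for j in js)
            if best is None or m<best[0]: best=(m,py+s,py+s+d)
    return best
def st(t):
    s=monitor.sense(); print(t,"t",round(s["clock"],1),"z",s["position"][2].round(4),"gap",round(s["finger_gap"],3),"f",np.round(s["gripper_force"],1),"F",np.round(s["contact_force"],1)); return s
def pick(p,yaw,z,effort,up=.16):
    q=down(np.radians(yaw)); env.reach([*p,.11],q); 
    g=env.movel([*p,z],.15,guard=15); st(f"down guard={g}")
    env.close_gripper(effort); st("closed"); env.movel([*p,up],.25); st("lifted")
def place(p,yaw,z,up=.16):
    env.reach([*p,.11],down(np.radians(yaw))); env.movel([*p,z+.012],.15); g=env.movel([*p,z-.001],.03,guard=6); st(f"low guard={g}")
def let(p,up=.16):
    env.release(); env.hold(.2); env.movel([*p,up],.25); st("away")
E
python3 - <<'E'
from pp import *
d0=dict(np.load("w0.npz"));dt=dict(np.load("top0.npz"));d1=dict(np.load("w1.npz"));c=(.372,.293)
for d in(d0,dt,d1):
    r=rect(d,masks(d["frame"])["hex"],c,.018);r=cv2.morphologyEx(r,cv2.MORPH_OPEN,np.ones((3,3)));q=box(r,c);print("hex",q[0].round(4),round(q[1],1),np.round(q[2],1))
P=np.array([.361,-.268]);L=np.array([.6429,-.1255])+.0205*ya(-9.05)
b=choose(P,17.6,L,-9.05,False);print(b)
pick(P,b[1],.004,30); place(L,b[2],.010)
d=eyes.grab_frame("wrist");cv2.imwrite("pics/b1.png",d["frame"][:,:,::-1])
E
```

```text
hex [0.3775 0.2986] 33.2 [36.1 91. ]
hex [0.3747 0.2961] 33.2 [35.7 93.7]
hex [0.3768 0.2938] 33.3 [35.3 95.9]
(np.float64(1.2074322714810206), 17.6, -9.050000000000004)
down guard=False t 9.1 z 0.0046 gap 1.003 f 0.0 F [ 0.2 -0.4  0. ]
closed t 9.7 z 0.0044 gap 0.392 f 30.5 F [-1.2 -0.   6.4]
lifted t 10.4 z 0.1587 gap 0.392 f 30.0 F [ 0.1  1.  -1.4]
low guard=True t 12.8 z 0.0103 gap 0.393 f 30.8 F [-1.1  0.3  4.2]
```

View pics/b1.png

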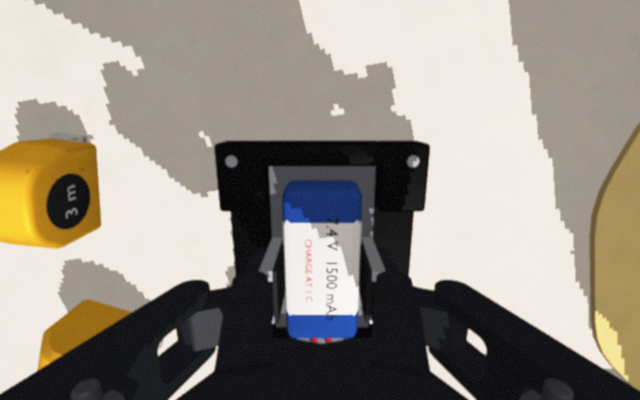

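The battery sits in its pocket between the walls (brick 283–360 × 180–340 px), with even gaps and the lead toward the channel. I release it, check the result, and go on to the hex keys.

```bash
python3 - <<'E'
from pp import *
L=np.array([.6429,-.1255])+.0205*ya(-9.05)
let(L); a=eyes.grab_frame("wrist")
P=np.array([.3755,.2960]);L=np.array([.589,-.3548])
b=choose(P,33.2,L,-11.2,True);print(b)
pick(P,b[1],.006,30); place(L,b[2],.012)
d=eyes.grab_frame("wrist");cv2.imwrite("pics/h1.png",cv2.resize(np.hstack([a["frame"],d["frame"]])[:,:,::-1],(800,250),interpolation=cv2.INTER_AREA))
E
```

```text
away t 14.4 z 0.1583 gap 0.997 f 0.0 F [-0.4 -0.5 -0.1]
(np.float64(0.5166427056587333), 33.2, -11.200000000000003)
down guard=False t 17.1 z 0.0067 gap 0.997 f 0.0 F [ 0.5 -0.6  1.1]
closed t 17.6 z 0.0064 gap 0.34 f 30.4 F [-1.1 -0.8  6.1]
lifted t 18.4 z 0.1586 gap 0.346 f 29.8 F [ 0.1  0.8 -1.6]
low guard=True t 22.0 z 0.0123 gap 0.338 f 30.7 F [-0.   0.8  4.9]
```

View pics/h1.png

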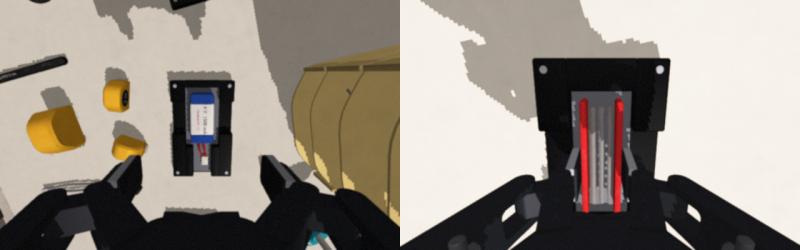

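The battery is in with its lead lying in the channel, and the hex holder is within its pocket with a gap at the visible end. Release, then the tape measure.

```bash
python3 - <<'E'
from pp import *
L=np.array([.589,-.3548]); let(L); a=eyes.grab_frame("wrist")
P=np.array([.4395,-.0875]);L=np.array([.551,.3594])+.002*ya(9.2)
b=choose(P,5,L,9.2,True);print(b)
pick(P,b[1],.006,45,.2); env.hold(.1); c=eyes.grab_frame("wrist"); place(L,b[2],.012)
d=eyes.grab_frame("wrist");cv2.imwrite("pics/t1.png",cv2.resize(np.hstack([a["frame"],c["frame"],d["frame"]])[:,:,::-1],(800,167),interpolation=cv2.INTER_AREA));cv2.imwrite("pics/t2.png",d["frame"][:,:,::-1])
E
```

```text
away t 23.6 z 0.1582 gap 0.998 f 0.0 F [-0.4  0.5 -0.8]
(np.float64(0.5463175731898979), 5, 9.199999999999989)
down guard=False t 25.6 z 0.0066 gap 1.0 f 0.0 F [1.1 0.6 0.3]
closed t 26.2 z 0.0064 gap 0.392 f 45.1 F [-1.  -0.8  5.8]
lifted t 27.1 z 0.1987 gap 0.392 f 44.8 F [ 0.4 -0.3 -1.2]
low guard=True t 30.1 z 0.0124 gap 0.393 f 45.5 F [-0.9 -0.9  5.1]
```

View pics/t1.png

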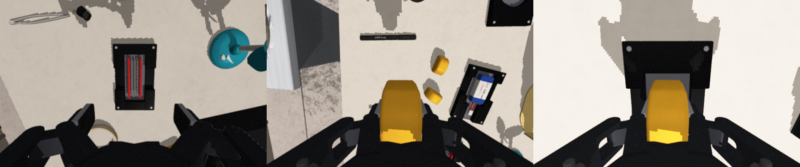

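View pics/t2.png

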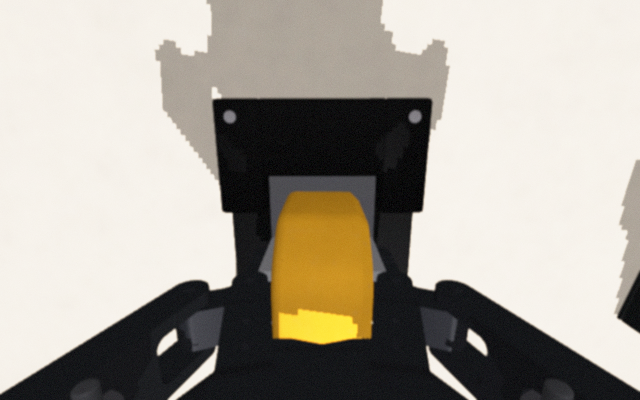

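The tape is inside its pocket, upright, with contact at the expected height. Release, then the spool.

```bash
python3 - <<'E'
from pp import *
L=np.array([.551,.3594])+.002*ya(9.2); let(L,.2); a=eyes.grab_frame("wrist")
P=np.array([.459,.110]);L=np.array([.6683,.1234])
b=choose(P,0,L,5.7,True);print(b)
pick(P,b[1],.013,40,.16); env.hold(.1); c=eyes.grab_frame("wrist"); place(L,b[2],.019)
d=eyes.grab_frame("wrist");cv2.imwrite("pics/s1.png",cv2.resize(np.vstack([np.hstack([a["frame"],c["frame"]]),np.hstack([d["frame"],eyes.grab_frame("scene")["frame"]])])[:,:,::-1],(800,500),interpolation=cv2.INTER_AREA))
E
```

```text
away t 31.8 z 0.1983 gap 1.001 f 0.0 F [ 0.1  0.1 -1.1]
(np.float64(0.08886999719179078), 0, 5.699999999999989)
down guard=False t 33.8 z 0.0137 gap 1.0 f 0.0 F [ 0.6  0.2 -0.1]
closed t 34.2 z 0.0139 gap 0.642 f 41.2 F [-1.9 -0.4  7.4]
lifted t 34.9 z 0.1588 gap 0.637 f 42.7 F [-0.2  0.4 -2.2]
low guard=True t 37.0 z 0.02 gap 0.639 f 43.1 F [-0.8 -0.2  4.3]
```

View pics/s1.png

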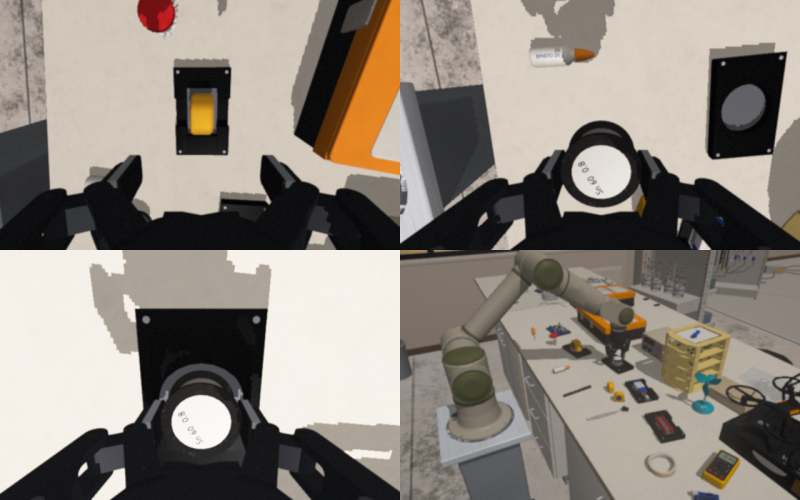

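The spool touched at z = 0.020, which is pick height plus 6 mm, so it is on the pocket floor and centred. The tape is upright in its pocket. Release and do a final check.

```bash
python3 - <<'E'
from pp import *
L=np.array([.6683,.1234]); let(L,.2); env.reach([.5,.1,.3],down(-np.pi/2)); env.hold(.2)
a=eyes.grab_frame("wrist"); env.reach([.5,-.2,.3],down(-np.pi/2)); env.hold(.2); b=eyes.grab_frame("wrist"); c=eyes.grab_frame("top"); st("end")
obs=[]
for d in(a,b,c):
    m=masks(d["frame"])["spool"].astype(np.uint8);u=proj(d,np.r_[L,.042]);n,l,s,ce=cv2.connectedComponentsWithStats(m)
    i=min((i for i in range(1,n) if 60<s[i,4]<4000),key=lambda i:np.hypot(*(ce[i]-u)));obs.append((d,ce[i]));print(plane(d,[ce[i]],.042)[0].round(4))
x,e=tri(obs);print("spool label",x.round(4),e.round(4))
cv2.imwrite("pics/f.png",cv2.resize(np.vstack([a["frame"][:300],b["frame"][:300]])[:,:,::-1],(640,600)))
E
```

```text
away t 38.6 z 0.1983 gap 0.999 f 0.0 F [ 0.2  0.5 -0.6]
end t 41.8 z 0.3001 gap 0.999 f 0.0 F [ 0.7  0.6 -0.1]
[0.669  0.1234 0.042 ]
[0.6691 0.1233 0.042 ]
[0.6709 0.1219 0.042 ]
spool label [0.6693 0.1225 0.0431] 0.0014
```

View pics/f.png

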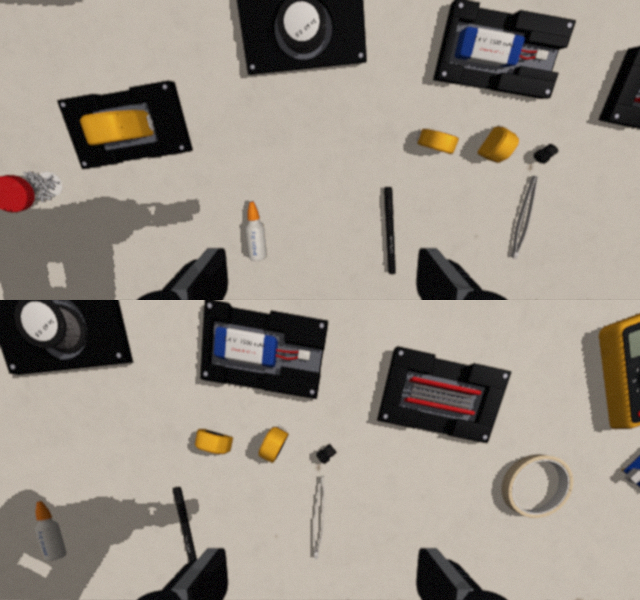

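All four items are in their pockets: tape (115,127), spool (300,22), battery with its lead in the channel (490,45), and hex keys (443,393). The spool's top triangulates to 43 mm, against 42 mm expected.

```bash
python3 -c "
from h import *
print(job.hand_in())"
```

```text
the job is handed in; nothing more can be done
None
```

The battery, hex-key holder, tape measure and solder spool are each on the floor of their own insert, with the tape and spool upright and the battery lead in its channel; the job was handed in at about 42 s of the 93 s allowed.

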